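# Stack the tier over the culture plates

## Task

Pick up the blue stacking tier by its red handle and stack it on the base frame that holds the pile of yellow culture plates, so that all four of its corner posts stand fully down in that frame's four corner sockets (either way round). Lower the posts into the sockets before you let go, do not drop the tier, and leave the pile of plates standing in place on its frame; the other base frame, with the amber jar, is not to be used.

Things in the scene. Friction and masses are not known exactly. Their poses are not given: they have to be found in the camera images.
- tier_handle (a point): Centre of the red handle bar (96 x 14 x 14 mm, along x; z up) of the loose blue tier, 0.3-0.65 kg, 184 x 144 mm. It is 125 mm above the lower ends of four round 14 mm posts at x +-70, y +-50 mm; 133 mm above a base frame's origin when seated. Pinch the bar across y from above; 41 mm free under it, uprights at x +-42 mm. Rail undersides 62 mm, blue top rims 88 mm above the posts' ends.
- plate_base: The right base frame, fixed, holding the pile of yellow plates: aluminium plate 184 x 144 x 8 mm (x, y, z) with a grey square open socket at each corner. Origin: centre of its underside, on the bench; z up. Socket centres x +-70, y +-50 mm; bore 36 x 36 mm, walls 4 mm, floor 8 mm and rim 38 mm above the origin. The tier fits either way round (half a turn).
- jar_base: The wrong base frame: same shape, size, colours and origin, also fixed, but with one amber jar (56 mm diameter, 60 mm high) standing in its middle in place of plates.
- plates_mid (a point): Centre of the loose pile of three yellow culture plates (one piece, 90 mm diameter, 45 mm high, top 53 mm above the bench), standing in the middle of its base frame. z is up. Not to be moved.
There are look-alikes about, which are no part of the job. What is shaped like the plate_base but brown is not meant.

How it is judged:
On the way, in this order (a step that is already met when the one before it is completed fails the run):
1. the tier is picked up by the gripper, clear of the bench (height (world z) of tier_handle above 0.16 m and contact force between the fingers and tier above 0.5 N), for 0.1 s.
2. still held, the tier is lowered until its posts are at least 10 mm deep in the sockets of the frame with the plates (horizontal distance between tier_handle and plate_base below 0.02 m and angle between the x axis of tier_handle and the x axis of plate_base, either way round below 0.2 rad and angle between tier_handle's own z axis and vertical below 0.08 rad and z of tier_handle in the frame of plate_base below 0.153 m and contact force between the fingers and tier above 0.5 N), for 0.05 s.
At the end, for the whole second after the job is handed in: The tier rests on the frame with the plates: centre within 20 mm, long axis within 0.2 rad (either way round), upright within 0.08 rad, fully down (handle centre 126 to 138 mm above the frame's underside); the plates stand upright within 20 mm of their start (horizontal distance between tier_handle and plate_base below 0.02 m and angle between the x axis of tier_handle and the x axis of plate_base, either way round below 0.2 rad and angle between tier_handle's own z axis and vertical below 0.08 rad and z of tier_handle in the frame of plate_base between 0.126 and 0.138 m and linear speed of tier below 0.02 m/s and distance of plates_mid from where it was at the start of the episode below 0.02 m and angle between plates_mid's own z axis and vertical below 0.1 rad); the robot touches nothing.
It fails at once if the pile of plates is shoved more than 20 mm (distance of plates_mid from where it was at the start of the episode above 0.02 m).
It also fails if it takes over 48 s, if anything falls off the work surface, if the arm or the gripper's body presses on something with over 40 N, if the wrist force passes 120 N, or if a joint passes its speed limit or range.

## Robot

A 6-joint arm with a two-finger parallel gripper is mounted at the origin on the work surface. World frame = base frame: x ahead of the robot, y to its left, z up, the work surface at z = 0. Lengths are in m, angles in rad, forces in N, time in s.
With the tool pointing down it reaches from about 0.375 to 0.975 m from the base axis. Payload 3.8 kg.
Tool frame: the origin (TCP) lies at the very end of the fingers, on their centre line; the grasp point (between the pads) lies 19 mm behind it; y points along the fingers, x is the direction in which the jaws open and shut, and the axes are right-handed (so a half turn about y gives the same grasp; the last joint's range is limited). The gripper opens to 85 mm and grips with 20 to 120 N. Pads are 22 mm wide; open, the fingers measure 114 mm over their backs; the gripper's body (76 mm by 85 mm) begins 54 mm behind the grasp point. The pads swing forward as they close: fully open they stand 13 mm farther back than shut.
Start: joints at [-1.386, 0.264, 1.604, -0, 1.274, -0.037], TCP at [0.148, -0.658, 0.202] pointing down, gripper open.
Joint ranges: [-2.63, 2.63], [-0.94, 2.18], [0.31, 2.57], [-1.31, 4.45], [0, 2.66], [-2.55, 2.55]. Speed limits (rad/s): [2.57, 2.57, 3.14, 3.14, 3.14, 3.14].

## Interface

Orientations are given as a rotation vector (axis times angle).
In Python, from workcell import bot, cams gives the robot as it stands.
- The arm moves only by the tool play_rows, never from a script. Its argument "motion" is a list of rows, each a list of 2 entries, a list of its own where there are three numbers: the shift along the world's x, y, z normalised to -1 to 1, where 1 is 400 mm, then the turn, a rotation vector about the world's x, y, z normalised to -1 to 1, where 1 is pi/4 rad. In form: [[[tx, ty, tz], [ax, ay, az]], ...]. A call has 1 to 10 rows; each row is the pose to reach, as a shift and turn from the pose commanded when the call began; what a row does not reach only later rows make up. A row lasts 1/8 s, in which the tool goes at most 62.5 mm and 10.7 degrees, less where a joint would pass 70% of its speed; a pose out of reach is approached as far as the arm can. A call with a number of a shift or a turn outside -1 to 1 is refused whole. A call with a gripper value outside its range is refused whole. "gripper" is the closure, from 0 (fully open) to 1 (shut), set as the call begins (left out, the last holds). The fingers move at their own pace and stop on an object; "squeeze" is the grip in N (left out, the last holds). Time passes only in rows, so rows that repeat a pose let the fingers close. It gives the time, the measured TCP pose, the force and the opening at its end, in the units of the state.
- bot.read_state(): the state, without advancing time (a new reading comes with each control period).
- cams.read_camera(name): name is "scene" or "top"; returns (picture, depth): 384x512x3 uint8, red, green, blue; 384x512 float32, m along the optical axis (not along the pixel's ray), 0 where there is no reading.
- cams.calibration(name): a dict with "mtx" (3x3 intrinsics, pixels), "R" (3x3) and "t" (3): a world point X has camera coordinates R X + t. Camera axes: x right, y down, z forward; pixel columns grow to the right and rows downward; lengths in m; the calibration is good to about 2 mm. A picture is of the moment at which its call begins. calibration takes no time and is no camera call.
- bot.finish_job(): hands the job in, once; it reports no verdict.
Trained networks look in the newest picture that a camera, given by its name, has taken for a name from the list of things; names that differ only in an ending like _2 or _b are one class to them, and where a whole thing is asked for, a point or a joint stands for the part that bears it (a point fixed in the world has none). Each returns a list of dicts, best first, with "conf" (0 to 1); they miss things now and then, are a little off and sometimes report something else, mostly with a low value. They report only what shows in the picture. A call takes as long as a camera call. They do not tell look-alikes from the thing itself.
- cams.recognise(camera, label): "xyz" ([x, y, z] in m, in the coordinates of the camera as it stood for that picture, good to about 4 mm: the middle of the surface that is visible of it).
- cams.regions_of(camera, label): "mask" (384x512 bool, what is visible of it).
- cams.mark_of(camera, label): "xyz" ([x, y, z] in m, in the coordinates of the camera as it stood for that picture, good to about 4 mm: a listed point, or the origin of a listed thing).
The state is a dict: "time": time; "q": joint angles; "joint_vel": joint speeds; "joint_torque": joint torques, N m; "tool_pos": TCP position; "tcp_rot": TCP orientation; "wrist_force": force on the tool from outside, world axes, zero at the start; "torque": the same for the moment, N m; "width": opening from 0.0 (shut) to 1.0 (fully open).
Only numpy, scipy, OpenCV 4.12 (cv2) and the standard library are available. Lean on these libraries where they do the work, as an engineer would, in place of code of your own. Each camera call takes 0.05 s, during which the arm holds its last target.

## Working session

There is one attempt and no reset: what is moved stays moved. The work goes in short steps, Python scripts to look and compute and a tool call to move; the robot and the scene stay as the last step left them, time stands still between calls to the robot, and variables do not carry over. Pictures are saved under pics/ and viewed, and the job is handed in when it is done.

Besides the shell and the picture viewer there is one more tool, called after ">>>" by a JSON object that holds its "api" and its "payload". play_rows: Moves the arm, as the interface text tells. Its arguments: {"type":"object","properties":{"motion":{"type":"array","items":{"type":"array"}},"gripper":{"type":"number"},"squeeze":{"type":"number"}},"required":["motion"]}

```bash
mkdir -p pics; ls; cat > h.py <<'E'
from workcell import bot, cams
import numpy as np, cv2
def cal(n):
    c=cams.calibration(n); return np.array(c['mtx']),np.array(c['R']),np.array(c['t']).ravel()
def c2w(n,p):
    K,R,t=cal(n); return R.T@(np.array(p)-t)
def w2p(n,X):
    K,R,t=cal(n); c=R@np.array(X)+t; u=K@c; return u[:2]/u[2]
def cloud(n,d):
    K,R,t=cal(n); v,u=np.mgrid[:d.shape[0],:d.shape[1]]
    P=np.stack([(u-K[0,2])/K[0,0]*d,(v-K[1,2])/K[1,1]*d,d],-1)
    return (P-t)@R
E
python3 - <<'E'
from h import *
for n in ('scene','top'):
    im,d=cams.read_camera(n); np.savez(f'{n}0.npz',im=im,d=d)
    cv2.imwrite(f'pics/{n}0.png',cv2.resize(im[:,:,::-1],(800,600)))
    for l in ('tier_handle','plate_base','jar_base','plates_mid'):
        for r in cams.mark_of(n,l): 
            X=c2w(n,r['xyz']); print(n,l,round(r['conf'],2),X.round(3),w2p(n,X).round())
print(bot.read_state())
E
```

```text
pics
scene tier_handle 0.8 [0.551 0.288 0.124] [387. 235.]
scene plate_base 0.98 [0.205 0.338 0.001] [398. 202.]
scene plate_base 0.64 [ 0.577 -0.005 -0.001] [257. 265.]
scene plate_base 0.6 [ 0.24  -0.434 -0.   ] [149. 177.]
scene jar_base 0.6 [ 0.492 -0.278  0.002] [165. 229.]
scene plates_mid 0.56 [ 0.583 -0.002  0.031] [257. 257.]
top tier_handle 0.61 [0.552 0.29  0.128] [139. 145.]
top plate_base 0.96 [ 0.244 -0.432  0.002] [375. 242.]
top plate_base 0.67 [0.206 0.34  0.002] [135. 260.]
top plate_base 0.61 [ 0.584 -0.008 -0.003] [241. 143.]
top jar_base 0.8 [ 0.493 -0.275  0.001] [322. 167.]
top plates_mid 0.6 [0.584 0.002 0.031] [237. 140.]
{'time': 0.5, 'q': array([-1.38591795e+00,  2.63935717e-01,  1.60404122e+00,  6.08018664e-06,
        1.27373283e+00, -3.69276668e-02]), 'joint_vel': array([-1.39641622e-04, -1.72764839e-03, -6.63062624e-04, -8.08594611e-05,
        3.80599480e-04,  6.81257078e-04]), 'joint_torque': array([ 2.37791237e-04, -5.14404631e+01, -3.67236221e+01, -1.17452605e-04,
        2.55192630e-03, -1.62497957e-05]), 'tool_pos': array([ 0.14846887, -0.65842654,  0.20223333]), 'tcp_rot': array([-1.30589823,  1.04431922, -1.04417724]), 'wrist_force': array([ 0.12952486, -0.06461138,  0.42674589]), 'torque': array([0.01003064, 0.01457335, 0.03912649]), 'width': 0.9950919667482565}
```

View pics/scene0.png

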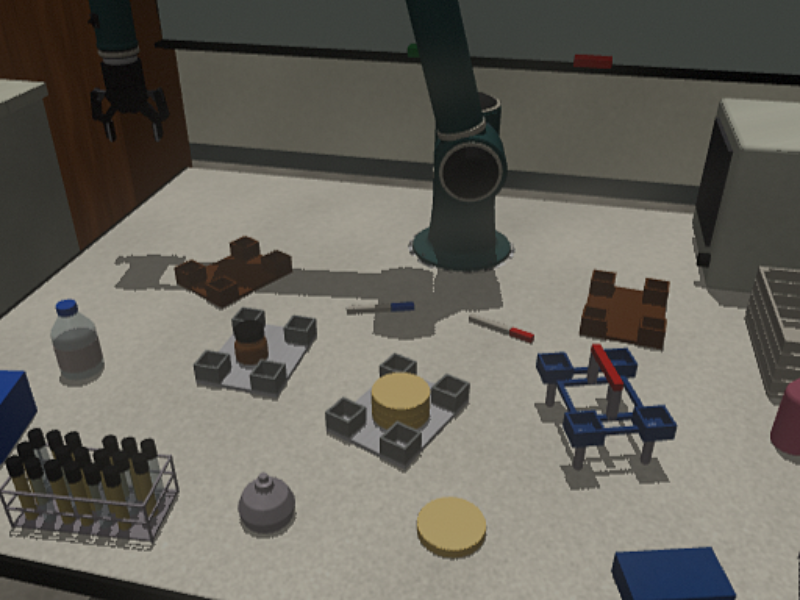

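View pics/top0.png

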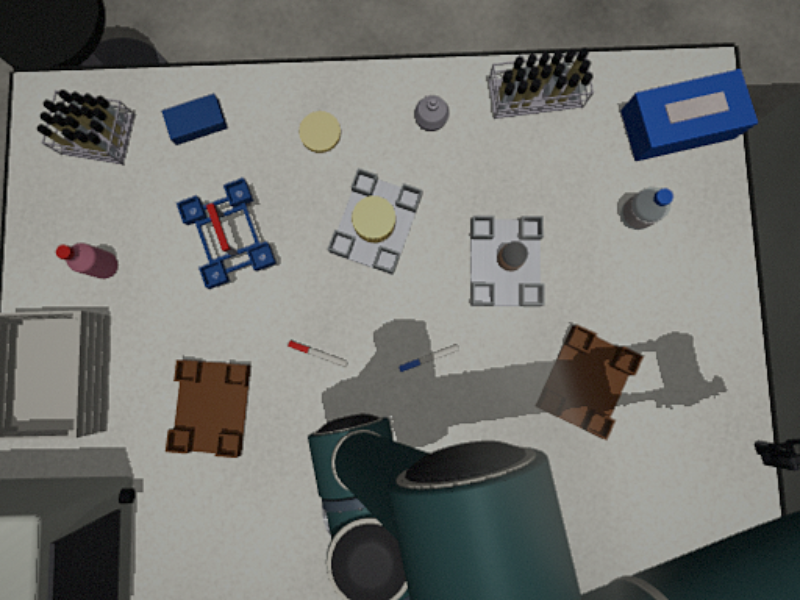

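In the 800x600 top view: the tier, with its red handle, is at (225,232). The frame with the pile of plates is at (375,220). The look-alikes are the jar frame (508,260), brown frames (208,408) and (590,380), and a loose plate (320,130). I choose the frame at (375,220). Next I'll measure it accurately.

```bash
python3 - <<'E'
from h import *
for n in ('scene','top'):
    z=np.load(n+'0.npz'); im=z['im'].astype(int); d=z['d']; P=cloud(n,d)
    r,g,b=im[...,0],im[...,1],im[...,2]
    near=lambda c,rad: (np.hypot(P[...,0]-c[0],P[...,1]-c[1])<rad)&(d>0)
    red=(r>g*2)&(r>b*2)&(r>60)&near((.551,.289),.09)&(P[...,2]>.1)
    def fit(m,name):
        Q=P[m]; rect=cv2.minAreaRect((Q[:,:2]*1000).astype(np.float32)); print(n,name,len(Q),'rect mm',np.round(rect[0],1),np.round(rect[1],1),round(rect[2],1),'med',np.median(Q,0).round(4),'zpct',np.percentile(Q[:,2],[5,50,95]).round(4))
        u,s,v=np.linalg.svd(Q[:,:2]-Q[:,:2].mean(0),full_matrices=False); print('   pca deg',np.degrees(np.arctan2(v[0,1],v[0,0])).round(1), 'mean',Q.mean(0).round(4))
    fit(red,'red'); 
    top=red&(P[...,2]>np.percentile(P[red][:,2],90)-.006); fit(top,'redtop')
    blue=(b>r*1.5)&near((.551,.289),.14)&(P[...,2]>.075)&(P[...,2]<.1); fit(blue,'blue rims')
    yel=(r>b*1.3)&(r>120)&near((.584,0),.06)&(P[...,2]>.045); fit(yel,'plates top')
    rim=near((.584,-.003),.14)&(P[...,2]>.03)&(P[...,2]<.046)&(abs(r-b)<30)&~yel
    k,lab,st,ce=cv2.connectedComponentsWithStats(rim.astype(np.uint8)); 
    for i in range(1,k):
        if st[i,4]>25: fit(lab==i,'socket')
K,R,t=cal('top')
z=np.load('top0.npz')['im']
c=cv2.resize(z[85:205,90:290,::-1],None,fx=4,fy=4,interpolation=cv2.INTER_CUBIC); cv2.imwrite('pics/topcrop.png',c)
z=np.load('scene0.npz')['im']
c=cv2.resize(z[215:310,200:440,::-1],None,fx=3.3,fy=3.3,interpolation=cv2.INTER_CUBIC); cv2.imwrite('pics/scenecrop.png',c)
E
```

```text
scene red 173 rect mm [554.3 290. ] [94.5 14.8] 20.3 med [0.5585 0.291  0.1311] zpct [0.1263 0.1311 0.1332]
   pca deg 19.7 mean [0.5579 0.2906 0.1308]
scene redtop 162 rect mm [554.3 290. ] [94.5 14.8] 20.3 med [0.556  0.2908 0.1312] zpct [0.1293 0.1312 0.1333]
   pca deg 19.6 mean [0.556  0.29   0.1312]
scene blue rims 366 rect mm [552.  289.2] [190.5 145.1] 20.0 med [0.5881 0.2909 0.0874] zpct [0.0817 0.0874 0.0896]
   pca deg 18.2 mean [0.5646 0.2936 0.0869]
scene plates top 681 rect mm [582.9  -5.1] [89.4 86.1] 14.6 med [ 0.5845 -0.0046  0.0526] zpct [0.0503 0.0526 0.0547]
   pca deg -35.1 mean [ 0.584  -0.005   0.0526]
scene socket 126 rect mm [499.4 -28.3] [45.9 46.8] 72.0 med [ 0.4908 -0.0348  0.0358] zpct [0.0306 0.0358 0.0397]
   pca deg 118.7 mean [ 0.4948 -0.0301  0.0353]
scene socket 172 rect mm [535.6  64.2] [46.9 46.9] 67.7 med [0.5382 0.0652 0.0356] zpct [0.031  0.0356 0.0393]
   pca deg -12.3 mean [0.5369 0.0647 0.0352]
scene socket 184 rect mm [629.4 -80.1] [47.4 47.2] 69.2 med [ 0.6339 -0.0788  0.0359] zpct [0.0308 0.0359 0.0395]
   pca deg -1.4 mean [ 0.6318 -0.07
[... 723 characters left out ...]
pct [0.0504 0.0542 0.0575]
   pca deg -127.8 mean [ 0.5832 -0.0042  0.054 ]
top socket 89 rect mm [667.   13.6] [44.6 45.7] 68.4 med [0.6661 0.0135 0.0384] zpct [0.0313 0.0384 0.0429]
   pca deg 170.6 mean [0.6662 0.0141 0.0379]
top socket 84 rect mm [631.1 -79.5] [43.9 46. ] 69.0 med [ 0.6323 -0.0776  0.0385] zpct [0.0306 0.0385 0.0421]
   pca deg 160.5 mean [ 0.6308 -0.079   0.0376]
top socket 82 rect mm [536.7  64.6] [44.3 44.9] 69.3 med [0.5358 0.0644 0.0374] zpct [0.0323 0.0374 0.0414]
   pca deg -60.5 mean [0.5364 0.0647 0.0373]
top socket 76 rect mm [500.2 -28.7] [43.7 44. ] 69.1 med [ 0.4999 -0.0285  0.0388] zpct [0.0331 0.0388 0.0413]
   pca deg -168.7 mean [ 0.4997 -0.0287  0.0384]
```

View pics/topcrop.png

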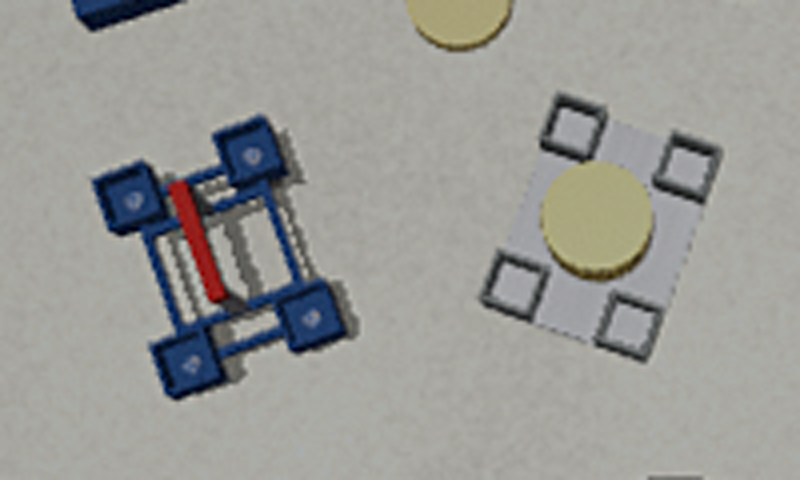

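View pics/scenecrop.png

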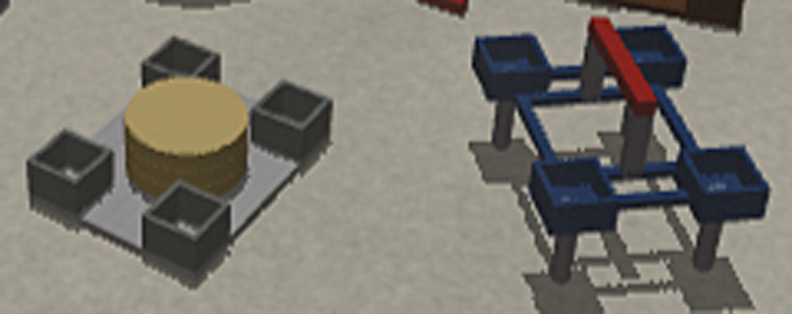

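```bash
python3 - <<'E'
from h import *
from scipy.spatial.transform import Rotation as R
s=bot.read_state(); M=R.from_rotvec(s['tcp_rot']).as_matrix(); print(M.round(3))
a=np.degrees(np.arctan2(M[1,0],M[0,0])); print('jaw yaw',a)
for g in (109.8,-70.2): print(g,'turn',(g-a+180)%360-180)
print(s['q'])
# residual tilt after turning
E
```

```text
[[ 0.22  -0.     0.976]
 [-0.976  0.     0.22 ]
 [-0.    -1.     0.   ]]
jaw yaw -77.29155191287764
109.8 turn -172.90844808712234
-70.2 turn 7.091551912877634
[-1.38591795e+00  2.63935717e-01  1.60404122e+00  6.08018664e-06
  1.27373283e+00 -3.69276668e-02]
```

>>> {"api": "play_rows", "payload": {"motion": [[[0.05,0.08,0.1],[0,0,0]],[[0.15,0.15,0.2],[0,0,0]],[[0.25,0.25,0.25],[0,0,0.05]],[[0.35,0.35,0.25],[0,0,0.1]],[[0.45,0.45,0.25],[0,0,0.158]],[[0.55,0.55,0.25],[0,0,0.158]],[[0.65,0.65,0.25],[0,0,0.158]],[[0.75,0.77,0.25],[0,0,0.158]],[[0.8,0.87,0.25],[0,0,0.158]],[[0.85,0.97,0.25],[0,0,0.158]]], "gripper": 0, "squeeze": 60}}

```text
time: 1.75
tool_pos: [0.4893, -0.2689, 0.3025]
tcp_rot: [-1.353, 0.95, -0.951]
wrist_force: [0.5, 0.3, -0.2]
width: 1.001
```

>>> {"api": "play_rows", "payload": {"motion": [[[0.02,0.12,0],[0,0,0]],[[0.04,0.25,0],[0,0,0]],[[0.06,0.38,0],[0,0,0]],[[0.08,0.51,0],[0,0,0]],[[0.1,0.64,0],[0,0,0]],[[0.12,0.77,0],[0,0,0]],[[0.14,0.9,0],[0,0,0]],[[0.16,1.0,0],[0,0,0]]]}}

```text
time: 2.75
tool_pos: [0.5525, 0.1317, 0.3026]
tcp_rot: [-1.353, 0.949, -0.95]
wrist_force: [-0.1, 0.2, -0.3]
width: 0.999
```

>>> {"api": "play_rows", "payload": {"motion": [[[0,0.15,0],[0,0,0]],[[0,0.28,0],[0,0,0]],[[0,0.36,-0.05],[0,0,0]],[[0,0.398,-0.12],[0,0,0]],[[0,0.398,-0.2],[0,0,0]],[[0,0.398,-0.25],[0,0,0]],[[0,0.398,-0.25],[0,0,0]]]}}

```text
time: 3.62
tool_pos: [0.5513, 0.2879, 0.2002]
tcp_rot: [-1.357, 0.953, -0.95]
wrist_force: [-0.4, -0.8, 0.5]
width: 1.002
```

```bash
python3 - <<'E'
from h import *
from scipy.spatial.transform import Rotation as R
s=bot.read_state(); M=R.from_rotvec(s['tcp_rot']).as_matrix(); print(s['tool_pos'],M.round(3)[:,1], np.degrees(np.arctan2(M[1,0],M[0,0])),s['q'])
for n in ('scene','top'):
    im,d=cams.read_camera(n); np.savez(f'{n}1.npz',im=im,d=d)
    cv2.imwrite(f'pics/{n}1.png',cv2.resize(im[:,:,::-1],(800,600)))
E
```

```text
[0.55125122 0.28794999 0.20022885] [-0.004 -0.002 -1.   ] -70.19877822660214 [4.41322339e-01 1.68683281e-01 1.72243074e+00 5.21355305e-06
 1.25442957e+00 1.66652125e+00]
```

View pics/scene1.png

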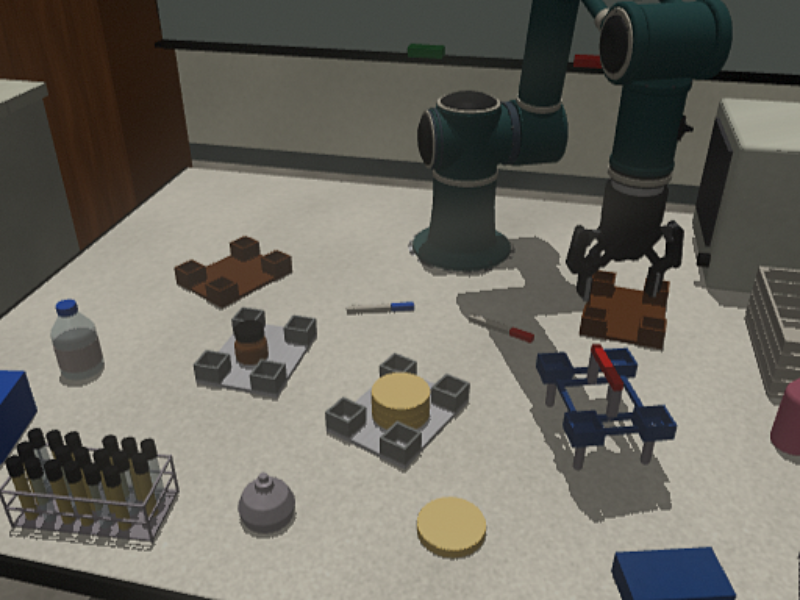

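```bash
python3 - <<'E'
from h import *
s=800/512
for X in [(.5525,.289,.2),(.5525,.289,.125),(.5525,.289,.213)]: print(X,w2p('scene',X)*s,w2p('top',X)*s)
E
```

```text
(0.5525, 0.289, 0.2) [613.73735568 322.81155222] [204.42378805 216.74414339]
(0.5525, 0.289, 0.125) [605.80541353 366.61249451] [218.41895515 227.09399527]
(0.5525, 0.289, 0.213) [615.17326556 314.88232068] [201.77738795 214.78705   ]
```

View pics/top1.png

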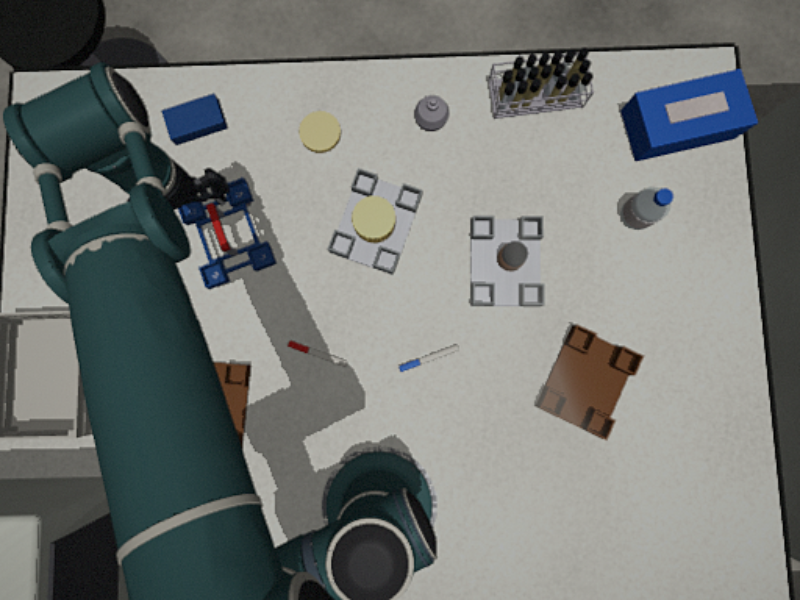

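```bash
python3 - <<'E'
from h import *
for n in ('scene','top'):
    z=np.load(n+'1.npz'); z0=np.load(n+'0.npz'); d=z['d']; P=cloud(n,d)
    m=(d>0)&(np.hypot(P[...,0]-.5525,P[...,1]-.289)<.12)&(P[...,2]>.15)&(P[...,2]<.33)
    for lo in np.arange(.19,.33,.02):
        Q=P[m&(P[...,2]>=lo)&(P[...,2]<lo+.02)]
        if len(Q): print(n,lo.round(2),len(Q),Q.min(0).round(3),Q.max(0).round(3),Q.mean(0).round(3))
im=np.load('scene1.npz')['im'][120:260,340:460,::-1]
cv2.imwrite('pics/g1.png',cv2.resize(im,None,fx=4,fy=4,interpolation=cv2.INTER_CUBIC))
E
```

```text
scene 0.23 39 [0.528 0.238 0.242] [0.578 0.34  0.25 ] [0.552 0.299 0.247]
scene 0.25 165 [0.526 0.231 0.251] [0.581 0.342 0.27 ] [0.557 0.288 0.26 ]
scene 0.27 164 [0.526 0.223 0.27 ] [0.589 0.358 0.29 ] [0.557 0.292 0.28 ]
scene 0.29 489 [0.52  0.213 0.29 ] [0.59 0.36 0.31] [0.561 0.28  0.301]
scene 0.31 491 [0.521 0.215 0.31 ] [0.59  0.357 0.33 ] [0.563 0.284 0.32 ]
top 0.23 1 [0.564 0.239 0.25 ] [0.564 0.239 0.25 ] [0.564 0.239 0.25 ]
top 0.25 20 [0.559 0.232 0.25 ] [0.573 0.244 0.269] [0.564 0.237 0.261]
top 0.27 16 [0.559 0.23  0.27 ] [0.569 0.243 0.289] [0.563 0.237 0.279]
top 0.29 98 [0.546 0.214 0.291] [0.59  0.283 0.31 ] [0.568 0.235 0.301]
top 0.31 95 [0.541 0.216 0.31 ] [0.591 0.269 0.33 ] [0.563 0.24  0.319]
```

View pics/g1.png

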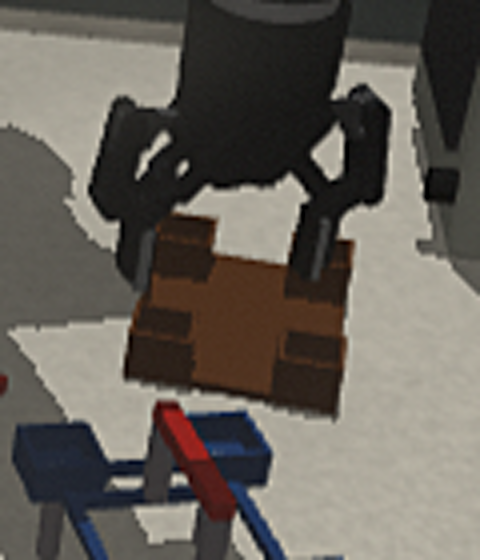

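```bash
python3 - <<'E'
from h import *
for z in (.2,.213,.227,.242):
  for s in (-1,1): print(z,s,((w2p('scene',(.5515+s*.0169,.288-s*.047,z))-[340,120])*4).round())
for n in ('scene',):
    z=np.load(n+'0.npz'); d=z['d']; P=cloud(n,d)
    m=(d>0)&(np.hypot(P[...,0]-.148,P[...,1]+.658)<.1)&(P[...,2]>.1)
    Q=P[m]; print(len(Q),np.sort(Q[:,2])[:20].round(3), Q[Q[:,2]<Q[:,2].min()+.02].mean(0))
print(bot.read_state()['tool_pos'])
E
```

```text
0.2 -1 [299. 339.]
0.2 1 [119. 351.]
0.213 -1 [303. 319.]
0.213 1 [122. 331.]
0.227 -1 [307. 297.]
0.227 1 [126. 308.]
0.242 -1 [312. 273.]
0.242 1 [129. 284.]
2440 [0.243 0.244 0.244 0.245 0.246 0.246 0.246 0.246 0.247 0.247 0.247 0.248
 0.248 0.25  0.25  0.25  0.25  0.251 0.251 0.251] [ 0.15624624 -0.66045243  0.25428249]
[0.55310525 0.28868574 0.20329639]
```

The open fingertips appear at z≈0.242, while the reported TCP is 0.20, which is more than the 13 mm swing explains. I'll shut the fingers in free air and look again.

>>> {"api": "play_rows", "payload": {"motion": [[[0,0,0],[0,0,0]],[[0,0,0],[0,0,0]],[[0,0,0],[0,0,0]],[[0,0,0],[0,0,0]],[[0,0,0],[0,0,0]],[[0,0,0],[0,0,0]],[[0,0,0],[0,0,0]],[[0,0,0],[0,0,0]]], "gripper": 1}}

```text
time: 4.72
tool_pos: [0.5525, 0.2887, 0.2022]
tcp_rot: [-1.353, 0.951, -0.951]
wrist_force: [0.1, -0.3, -0.3]
width: -0.001
```

```bash
python3 - <<'E'
from h import *
for n in ('scene','top'):
    im,d=cams.read_camera(n); P=cloud(n,d)
    m=(d>0)&(np.hypot(P[...,0]-.5525,P[...,1]-.289)<.1)&(P[...,2]>.15)&(P[...,2]<.30)
    Q=P[m]; print(n,len(Q),np.sort(Q[:,2])[:20].round(3))
    if len(Q): print(Q[Q[:,2]<Q[:,2].min()+.02].mean(0))
    if n=='scene': cv2.imwrite('pics/g2.png',cv2.resize(im[120:260,340:460,::-1],None,fx=4,fy=4,interpolation=cv2.INTER_CUBIC))
print(bot.read_state()['tool_pos'],bot.read_state()['width'])
for z in (.19,.2,.21,.22,.23): print(z,((w2p('scene',(.5525,.289,z))-[340,120])*4).round())
E
```

```text
scene 631 [0.231 0.231 0.232 0.233 0.233 0.233 0.234 0.234 0.235 0.235 0.235 0.236
 0.236 0.236 0.237 0.237 0.237 0.237 0.237 0.237]
[0.55995774 0.28635835 0.24249544]
top 146 [0.233 0.234 0.237 0.24  0.241 0.241 0.242 0.243 0.243 0.243 0.244 0.245
 0.247 0.248 0.248 0.25  0.25  0.25  0.25  0.251]
[0.547434   0.28128422 0.24544598]
[0.5524876  0.28876388 0.20228228] -0.0007068117655289352
0.19 [208. 362.]
0.2 [211. 346.]
0.21 [214. 331.]
0.22 [217. 315.]
0.23 [220. 299.]
```

View pics/g2.png

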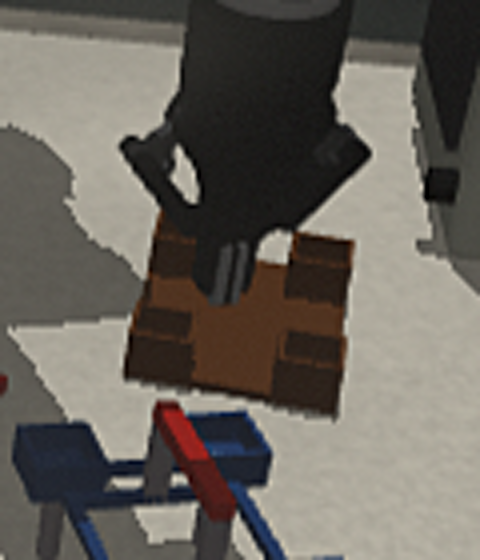

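Shut, the tips are at z≈0.229 in both cameras, so the true tips sit about 27 mm short of the reported TCP. Sideways they agree. I'll descend in stages: first to the height that is safe on either reading, then look.

>>> {"api": "play_rows", "payload": {"motion": [[[0,0,0],[0,0,0]],[[0,0,0],[0,0,0]],[[0,0,0],[0,0,0]],[[0,0,0],[0,0,0]],[[0,0,0],[0,0,0]],[[0,0,-0.06],[0,0,0]],[[0,0,-0.12],[0,0,0]],[[0,0,-0.18],[0,0,0]],[[0,0,-0.22],[0,0,0]],[[0,0,-0.22],[0,0,0]]], "gripper": 0}}

```text
time: 6.08
tool_pos: [0.5513, 0.2882, 0.1126]
tcp_rot: [-1.356, 0.952, -0.95]
wrist_force: [-0.4, -0.2, -0.4]
width: 1.005
```

```bash
python3 - <<'E'
from h import *
for n in ('scene','top'):
    im,d=cams.read_camera(n); P=cloud(n,d)
    dark=im.max(2)<75
    m=(d>0)&dark&(np.hypot(P[...,0]-.5525,P[...,1]-.289)<.08)&(P[...,2]>.10)&(P[...,2]<.20)
    Q=P[m]; print(n,len(Q),np.sort(Q[:,2])[:20].round(3))
    if n=='scene': cv2.imwrite('pics/g3.png',cv2.resize(im[150:310,320:460,::-1],None,fx=4,fy=4,interpolation=cv2.INTER_CUBIC)[:600])
    else: cv2.imwrite('pics/g3t.png',cv2.resize(im[85:205,90:290,::-1],None,fx=4,fy=4,interpolation=cv2.INTER_CUBIC))
print(bot.read_state()['tool_pos'],bot.read_state()['width'])
E
```

```text
scene 478 [0.1   0.1   0.101 0.101 0.101 0.101 0.101 0.101 0.102 0.103 0.103 0.103
 0.103 0.104 0.104 0.104 0.105 0.105 0.105 0.106]
top 48 [0.102 0.102 0.103 0.104 0.108 0.111 0.111 0.112 0.116 0.118 0.12  0.122
 0.123 0.124 0.126 0.126 0.127 0.129 0.13  0.13 ]
[0.55295629 0.28894919 0.11491374] 0.9997446015290811
```

View pics/g3.png

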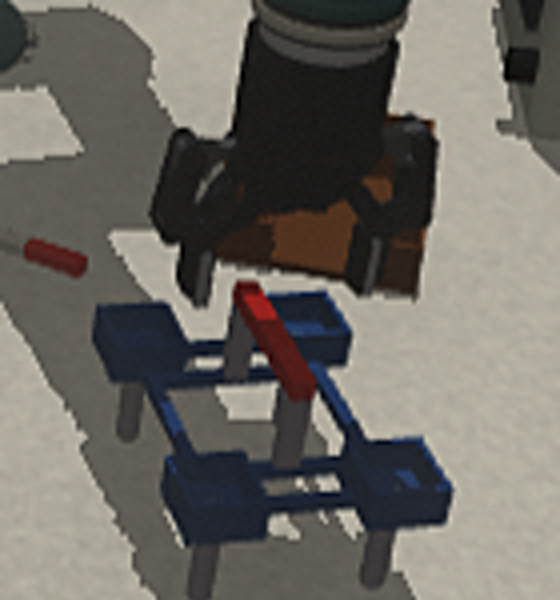

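View pics/g3t.png

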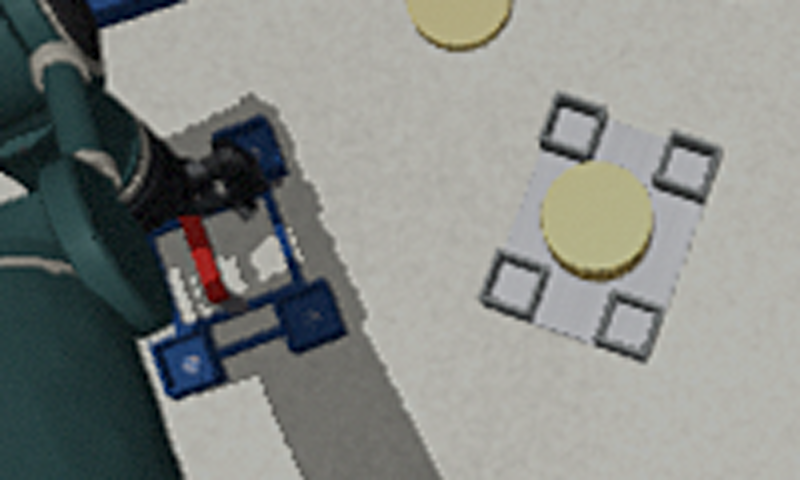

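The tips are still above the bar: crop (198,305) and (370,297), about z 0.154, which agrees with the offset. I'll go down another 36 mm.

>>> {"api": "play_rows", "payload": {"motion": [[[0,0,-0.03],[0,0,0]],[[0,0,-0.06],[0,0,0]],[[0,0,-0.09],[0,0,0]],[[0,0,-0.09],[0,0,0]],[[0,0,-0.09],[0,0,0]]]}}

```text
time: 6.8
tool_pos: [0.5525, 0.2887, 0.0782]
tcp_rot: [-1.353, 0.951, -0.951]
wrist_force: [1.0, 0.9, 0.4]
width: 0.996
```

```bash
python3 - <<'E'
from h import *
im,d=cams.read_camera('scene')
cv2.imwrite('pics/g4.png',cv2.resize(im[170:310,320:460,::-1],None,fx=4,fy=4,interpolation=cv2.INTER_CUBIC))
print(bot.read_state()['tool_pos'],bot.read_state()['wrist_force'])
for z in (.105,.119,.13):
  for s in (-1,1): print(z,s,((w2p('scene',(.5515+s*.0169,.288-s*.047,z))-[320,170])*4).round())
E
```

```text
[0.55275301 0.28888308 0.07853094] [-0.61222716  0.40947766  0.8148385 ]
0.105 -1 [349. 280.]
0.105 1 [178. 292.]
0.119 -1 [353. 260.]
0.119 1 [181. 272.]
0.13 -1 [357. 244.]
0.13 1 [183. 256.]
```

View pics/g4.png

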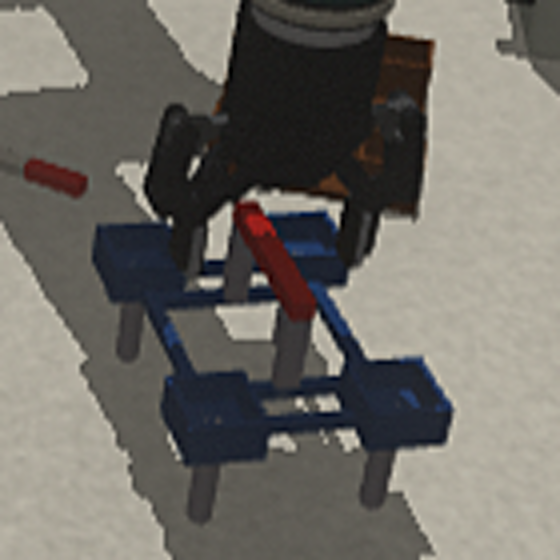

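>>> {"api": "play_rows", "payload": {"motion": [[[0,0,0],[0,0,0]],[[0,0,0],[0,0,0]],[[0,0,0],[0,0,0]],[[0,0,0],[0,0,0]],[[0,0,0],[0,0,0]],[[0,0,0],[0,0,0]],[[0,0,0],[0,0,0]]], "gripper": 1, "squeeze": 80}}

```text
time: 7.72
tool_pos: [0.5525, 0.2893, 0.0786]
tcp_rot: [-1.352, 0.951, -0.95]
wrist_force: [-1.8, 3.4, 2.3]
width: 0.15
```

>>> {"api": "play_rows", "payload": {"motion": [[[0,0,0.02],[0,0,0]],[[0,0,0.05],[0,0,0]],[[0,0,0.1],[0,0,0]],[[0,0,0.16],[0,0,0]],[[0,0,0.22],[0,0,0]],[[0,0,0.28],[0,0,0]],[[0,0,0.3],[0,0,0]],[[0,0,0.3],[0,0,0]]]}}

```text
time: 8.72
tool_pos: [0.553, 0.2888, 0.1994]
tcp_rot: [-1.352, 0.95, -0.951]
wrist_force: [-0.9, 0.3, -5.8]
width: 0.15
```

```bash
python3 - <<'E'
from h import *
for n in ('scene','top'):
    im,d=cams.read_camera(n); np.savez(f'{n}5.npz',im=im,d=d)
    cv2.imwrite(f'pics/{n}5.png',cv2.resize(im[:,:,::-1],(800,600)))
s=bot.read_state();print(s['tool_pos'],s['wrist_force'],s['width'])
E
```

```text
[0.5517787  0.28832309 0.19720079] [-0.58031322 -0.79405435 -6.52572062] 0.14689950909268207
```

View pics/scene5.png

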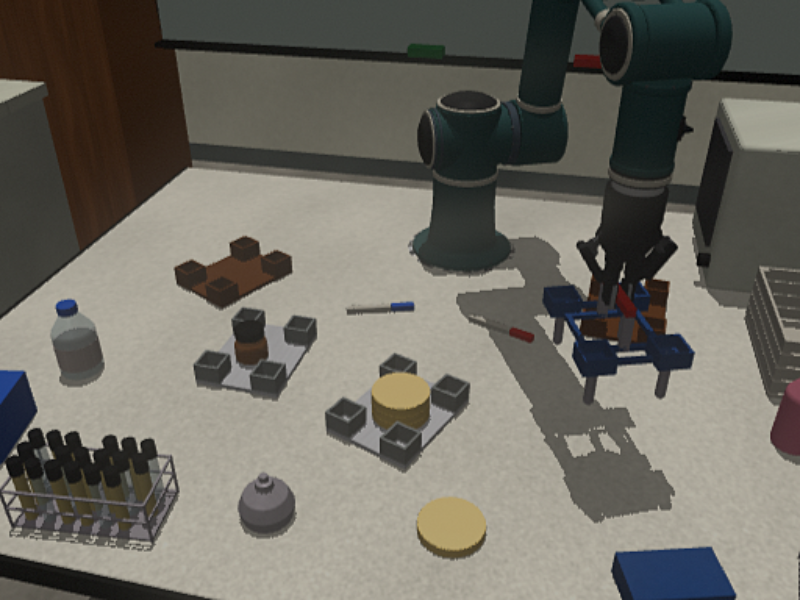

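Tier lifted and held (about 6.5 N, level); the posts hang at scene (560,340)…(660,390). Next I'll carry it over and turn it.

>>> {"api": "play_rows", "payload": {"motion": [[[0.005,-0.05,0.02],[0,0,-0.06]],[[0.015,-0.15,0.02],[0,0,-0.18]],[[0.025,-0.25,0.02],[0,0,-0.31]],[[0.036,-0.35,0.02],[0,0,-0.43]],[[0.046,-0.45,0.02],[0,0,-0.55]],[[0.056,-0.55,0.02],[0,0,-0.68]],[[0.066,-0.64,0.02],[0,0,-0.79]],[[0.073,-0.71,0.02],[0,0,-0.88]],[[0.076,-0.741,0.02],[0,0,-0.913]],[[0.076,-0.741,0.02],[0,0,-0.913]]]}}

```text
time: 10.07
tool_pos: [0.5825, -0.0084, 0.2059]
tcp_rot: [-1.01, 1.479, -1.478]
wrist_force: [-0.0, 0.2, -5.6]
width: 0.144
```

>>> {"api": "play_rows", "payload": {"motion": [[[0,0,0],[0,0,0]],[[0,0,0],[0,0,0]]]}}

```text
time: 10.32
tool_pos: [0.5828, -0.0066, 0.2062]
tcp_rot: [-1.011, 1.476, -1.476]
wrist_force: [0.2, 0.5, -5.0]
width: 0.146
```

```bash
cat > meas.py <<'E'
from h import *
import sys
from scipy.spatial.transform import Rotation as R
tag=sys.argv[1]
for n in ('scene','top'):
    im,d=cams.read_camera(n); P=cloud(n,d); I=im.astype(int)
    cv2.imwrite(f'pics/{n}{tag}.png',cv2.resize(im[:,:,::-1],(800,600)))
    r,g,b=I[...,0],I[...,1],I[...,2]
    near=(np.hypot(P[...,0]-.583,P[...,1]+.008)<.15)&(d>0)
    blue=(b>r*1.4)&(b>30)&near&(P[...,2]>.07)
    Q=P[blue]; 
    A=np.c_[Q[:,:2]-Q[:,:2].mean(0),np.ones(len(Q))]
    top=blue.copy()
    rect=cv2.minAreaRect((Q[:,:2]*1000).astype(np.float32)); print(n,len(Q),np.round(rect[0],1),np.round(rect[1],1),round(rect[2],1),np.percentile(Q[:,2],[2,50,98]).round(3))
    k,lab,st,ce=cv2.connectedComponentsWithStats(cv2.erode(blue.astype(np.uint8),np.ones((3,3))))
    for i in range(1,k):
        if st[i,4]>25:
            q=P[lab==i]; print('   pocket',st[i,4],q.mean(0).round(3),'ztop',np.percentile(q[:,2],95).round(3))
    rd=(r>g*2)&(r>b*2)&(r>50)&near&(P[...,2]>.12); q=P[rd]
    if len(q)>10: print('   red',len(q),np.round(cv2.minAreaRect((q[:,:2]*1000).astype(np.float32)),1) if 0 else cv2.minAreaRect((q[:,:2]*1000).astype(np.float32)),np.percentile(q[:,2],95))
s=bot.read_state(); M=R.from_rotvec(s['tcp_rot']).as_matrix()
print(s['time'],s['tool_pos'].round(4),M[:,1].round(3),np.degrees(np.arctan2(M[1,0],M[0,0])),s['wrist_force'].round(1),s['width'])
E
python3 meas.py 6
```

```text
scene 2523 [583.5  -7.2] [147.4 189. ] 69.0 [0.193 0.216 0.617]
   pocket 58 [ 0.615 -0.058  0.609] ztop 0.616
   pocket 646 [ 0.615 -0.008  0.607] ztop 0.617
   pocket 108 [0.621 0.039 0.608] ztop 0.62
   pocket 327 [0.542 0.06  0.206] ztop 0.216
   pocket 148 [0.656 0.018 0.206] ztop 0.217
   red 108 ((589.6683959960938, -9.840677261352539), (15.857502937316895, 88.51544189453125), 69.76791381835938) 0.26074510863597467
top 4835 [549.7 -11.2] [138.8 236.6] 76.6 [0.2   0.618 0.671]
   pocket 2609 [ 0.572 -0.006  0.617] ztop 0.627
   pocket 250 [0.505 0.044 0.62 ] ztop 0.628
   pocket 363 [ 0.535 -0.06   0.505] ztop 0.628
   pocket 81 [ 0.552 -0.004  0.545] ztop 0.547
   pocket 28 [0.449 0.046 0.668] ztop 0.673
   pocket 28 [ 0.445 -0.048  0.668] ztop 0.671
   red 26 ((509.3223876953125, -10.270973205566406), (147.60418701171875, 11.39014720916748), 6.475201606750488) 0.26512918229707505
10.425 [ 0.5828 -0.0067  0.2063] [-0.  0. -1.] -111.18204499070649 [-0.2 -0.  -5.7] 0.15050432785592255
```

View pics/scene6.png

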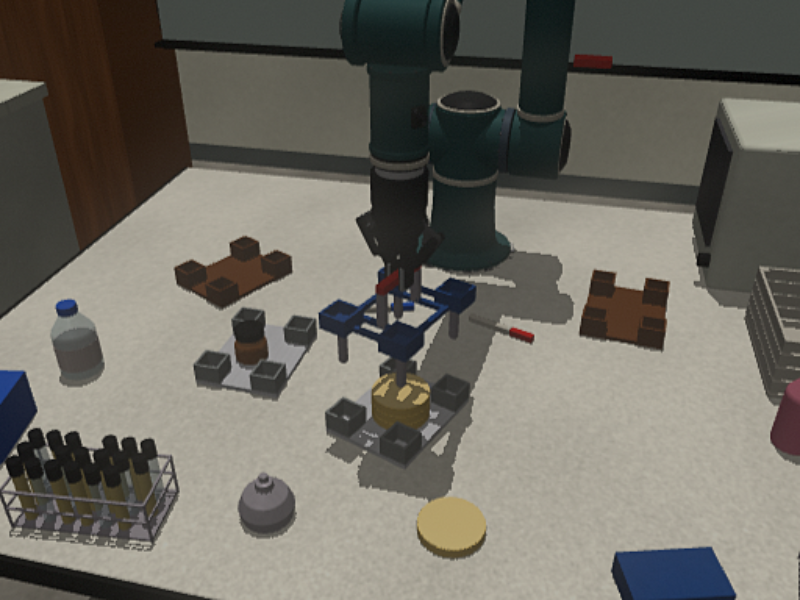

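View pics/top6.png

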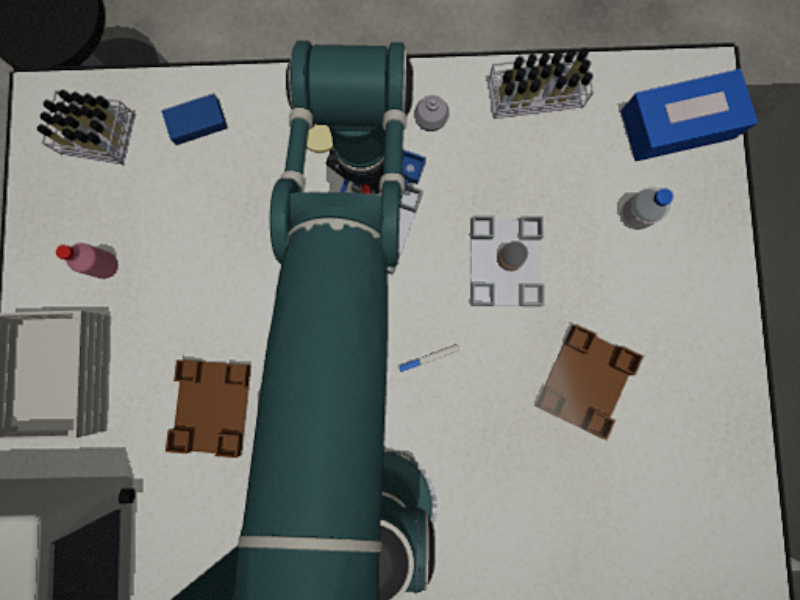

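The scene fit puts the tier at (583.5,-7.2) mm, yaw -21°; the frame is at (583,-7.6), -21.3°. That is well inside the 11 mm play, and each post is above its socket. Next I'll lower to just above the rims and check.

>>> {"api": "play_rows", "payload": {"motion": [[[0,0,-0.04],[0,0,0]],[[0,0,-0.09],[0,0,0]],[[0,0,-0.14],[0,0,0]],[[0,0,-0.18],[0,0,0]],[[0,0,-0.2],[0,0,0]],[[0,0,-0.2],[0,0,0]],[[0,0,-0.2],[0,0,0]]]}}

```text
time: 11.3
tool_pos: [0.5837, -0.0078, 0.1271]
tcp_rot: [-1.009, 1.476, -1.478]
wrist_force: [-0.2, -0.5, -6.0]
width: 0.145
```

```bash
python3 meas.py 7 | grep -v pocket; python3 - <<'E'
import cv2
i=cv2.imread('pics/scene7.png'); cv2.imwrite('pics/s7c.png',cv2.resize(i[290:490,290:510],None,fx=2.8,fy=2.8))
E
```

```text
scene 2664 [565.3  -8. ] [159.2 226.4] 69.1 [0.115 0.138 0.565]
   red 108 ((604.7621459960938, -17.169052124023438), (15.857539176940918, 54.87097930908203), 70.80755615234375) 0.18219550016887762
top 4082 [550.  -11.5] [140.2 235.6] 76.4 [0.121 0.543 0.626]
11.4 [ 0.5838 -0.0077  0.1274] [ 0.002 -0.    -1.   ] -111.26969258258308 [-0.3  0.5 -5.3] 0.14394068373759197
```

View pics/s7c.png

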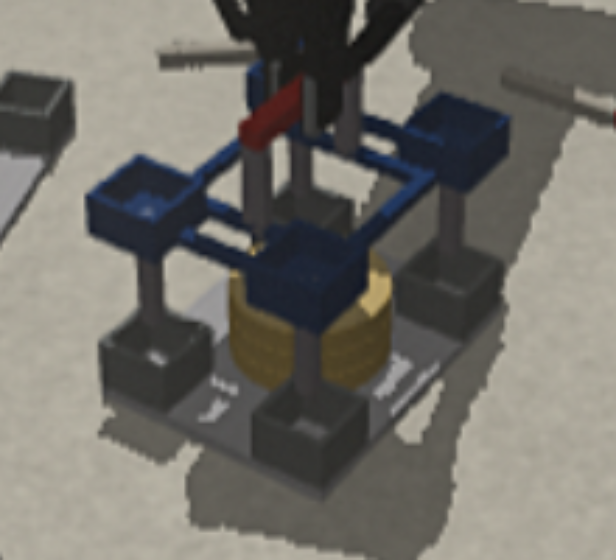

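Crop: the posts at (150,340), (305,395) and (450,245) hang over the middles of their sockets. Now I'll lower them in slowly.

>>> {"api": "play_rows", "payload": {"motion": [[[0,0,-0.015],[0,0,0]],[[0,0,-0.03],[0,0,0]],[[0,0,-0.045],[0,0,0]],[[0,0,-0.06],[0,0,0]],[[0,0,-0.07],[0,0,0]],[[0,0,-0.08],[0,0,0]],[[0,0,-0.086],[0,0,0]],[[0,0,-0.092],[0,0,0]],[[0,0,-0.092],[0,0,0]]]}}

```text
time: 12.52
tool_pos: [0.5828, -0.0076, 0.0893]
tcp_rot: [-1.01, 1.477, -1.477]
wrist_force: [-0.4, -0.4, -6.2]
width: 0.145
```

>>> {"api": "play_rows", "payload": {"motion": [[[0,0,-0.003],[0,0,0]],[[0,0,-0.006],[0,0,0]],[[0,0,-0.008],[0,0,0]],[[0,0,-0.008],[0,0,0]]]}}

```text
time: 13.02
tool_pos: [0.5829, -0.0075, 0.0865]
tcp_rot: [-1.01, 1.477, -1.477]
wrist_force: [-0.1, 1.1, -3.6]
width: 0.15
```

>>> {"api": "play_rows", "payload": {"motion": [[[0,0,-0.002],[0,0,0]],[[0,0,-0.004],[0,0,0]],[[0,0,-0.004],[0,0,0]],[[0,0,-0.004],[0,0,0]]]}}

```text
time: 13.52
tool_pos: [0.5833, -0.0069, 0.0861]
tcp_rot: [-1.009, 1.477, -1.477]
wrist_force: [-4.1, 3.9, 3.6]
width: 0.144
```

```bash
python3 meas.py 8 | grep -v pocket; python3 - <<'E'
import cv2
i=cv2.imread('pics/scene8.png'); cv2.imwrite('pics/s8c.png',cv2.resize(i[290:490,290:510],None,fx=2.8,fy=2.8))
E
```

```text
scene 2670 [554.1  -8.2] [169.1 245.4] 68.3 [0.074 0.463 0.589]
   red 113 ((605.441162109375, -15.643434524536133), (15.259160995483398, 54.65591812133789), 71.2303466796875) 0.14155034767102728
top 3755 [549.3 -11.1] [139.  235.3] 76.6 [0.08  0.503 0.598]
13.625 [ 0.5834 -0.0069  0.0861] [ 0.001  0.001 -1.   ] -111.2650842537993 [-3.4  3.3  4.5] 0.14628193176804066
```

View pics/s8c.png

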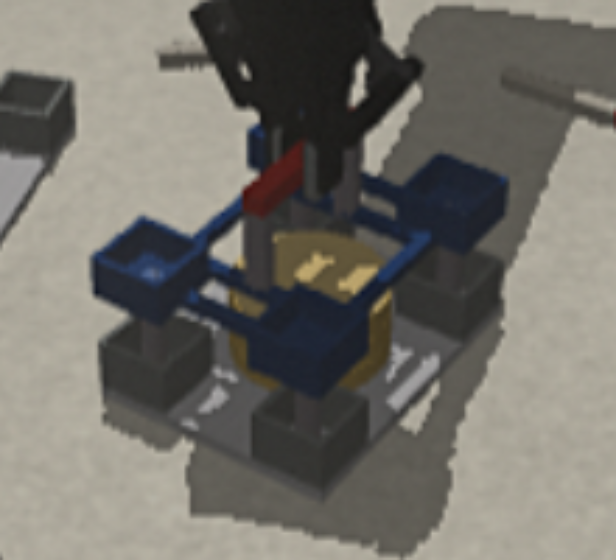

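The posts are in all four sockets and bearing on the floor (force has turned upward, bar top 0.1416 against the expected 0.140). I'll let go, then rise.

>>> {"api": "play_rows", "payload": {"motion": [[[0,0,0],[0,0,0]],[[0,0,0],[0,0,0]],[[0,0,0],[0,0,0]],[[0,0,0],[0,0,0]],[[0,0,0],[0,0,0]],[[0,0,0],[0,0,0]],[[0,0,0],[0,0,0]]], "gripper": 0}}

```text
time: 14.5
tool_pos: [0.5829, -0.0077, 0.0847]
tcp_rot: [-1.01, 1.477, -1.477]
wrist_force: [0.5, 0.6, -0.5]
width: 1.004
```

>>> {"api": "play_rows", "payload": {"motion": [[[0,0,0.04],[0,0,0]],[[0,0,0.1],[0,0,0]],[[0,0,0.2],[0,0,0]],[[0,0,0.32],[0,0,0]],[[0,0,0.44],[0,0,0]],[[-0.1,0,0.5],[0,0,0]],[[-0.2,0,0.5],[0,0,0]],[[-0.3,0,0.5],[0,0,0]],[[-0.3,0,0.5],[0,0,0]]]}}

```text
time: 15.62
tool_pos: [0.4612, -0.0076, 0.2863]
tcp_rot: [-1.008, 1.475, -1.478]
wrist_force: [0.9, 0.2, -0.0]
width: 1.001
```

```bash
python3 meas.py 9; python3 - <<'E'
import cv2
i=cv2.imread('pics/scene9.png'); cv2.imwrite('pics/s9c.png',cv2.resize(i[290:490,290:510],None,fx=2.8,fy=2.8))
E
```

```text
scene 1226 [584.9  -7.7] [146.6 188.6] 68.3 [0.073 0.079 0.097]
   pocket 54 [0.556 0.048 0.08 ] ztop 0.091
   pocket 105 [0.658 0.017 0.083] ztop 0.096
   red 152 ((586.835693359375, -8.08576774597168), (14.315738677978516, 97.6494140625), 67.82489776611328) 0.14131565322976417
top 3554 [521.6 -40. ] [158.1 229.5] 28.1 [0.095 0.702 0.708]
   pocket 358 [0.467 0.039 0.705] ztop 0.708
   pocket 2535 [ 0.461 -0.013  0.701] ztop 0.707
15.725 [ 0.4634 -0.0077  0.286 ] [ 0.003 -0.    -1.   ] -111.26931214620278 [-0.3 -0.8  0.2] 1.00030529944797
```

View pics/s9c.png

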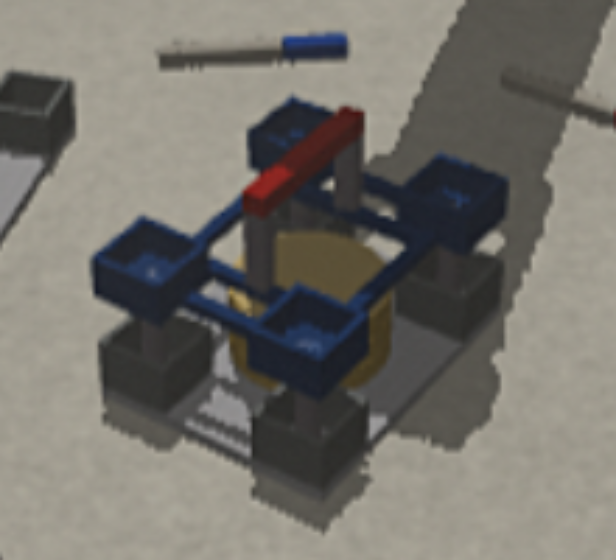

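View pics/top9.png

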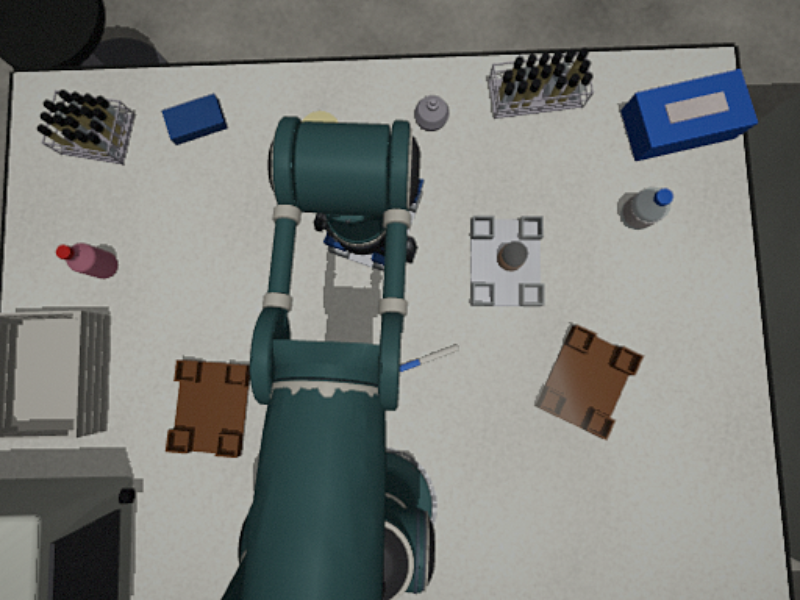

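The tier stands level with all four posts in the sockets, plates upright inside, and the gripper is clear. Handing in.

```bash
python3 -c "
from workcell import bot
print(bot.finish_job())"
```

```text
the job is handed in; nothing more can be done
None
```

The blue tier is on the frame with the yellow plates. I gripped it by the red handle, turned it 41°, lowered its posts into the sockets while still held, then let go and backed the arm off. I handed the job in at about 15.7 s; no verdict is reported.

**Last checks, from the scene camera:**

| Check | Tier | Target |
|---|---|---|
| Centre (mm) | (585, -8) | frame at (583, -7.6) |
| Long axis | about -22° | frame at -21.3° |
| Top of the handle bar | 141 mm | about 140 mm when fully seated |

- **Contact before release:** the wrist force had turned upward, so the posts were standing on the socket floors.
- **Plates:** the pile looks upright and in the same place; I checked this by eye and did not re-measure it.
- **Robot:** the open gripper is clear of everything and reads no force.

**Disagreements:**
- **Fingertips:** both cameras showed the real fingertips about 27 mm short of the reported tool point, along the tool. I corrected the grasp height for this, and the pick-up and seating heights bore it out.
- **Top camera:** the arm hid the tier from above after stacking, so the final position comes from the scene camera alone.

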